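# Reload the solder dispenser from the gravity rack

## Task

The wire dispenser is empty. Take the front reel of solder (silvery-white wire on black flanges) out of its sloped lane in the gravity rack, letting the two reels behind it roll down to the stop, and lower it gently onto the dispenser's two rollers: between the cheeks, axle level and parallel to the rollers, not dropped. Leave the other solder reels in their lane, and leave the copper-wire reels and everything else on the bench undisturbed.

Things in the scene. Friction and masses are not known exactly. Their poses are not given: they have to be found in the camera images.
- front_reel_center (a point): centre of the front (lowest) of three solder reels: black flanges, silvery-white wire, 52 mm diameter, 35 mm over the flat flanges, 0.14 to 0.28 kg. It lies on its rim, axle level across the lane (the point's z axis), against the front stop. Grip the flanges from above, well up: the lane's curbs stand 9 mm over the lane floor, the axle 26 mm. The next reel touches it behind
- second_reel_center (a point): centre of the second solder reel (same size), touching the front one 52 mm up the slope; it rolls down by itself when the front one is lifted out
- third_reel_center (a point): centre of the third solder reel (same size), 52 mm further up the slope; it follows by itself
- rack: fixed gravity rack, 220 x 154 mm, two aluminium lanes with yellow edges. Origin on the bench under the axles of the front reels, midway between lanes; x up the lanes (10 degrees; low end with 20 mm steel stop at -x), y left, z up. Solder lane y = +47.5 mm, copper lane y = -47.5 mm, 42 mm between curbs. Axles of queued reels: x = 0, 52, 103 mm; z = 62, 71, 80 mm
- dispenser: blue roller dispenser, fixed, empty, base 112 (x) by 64 (y) mm. Origin on the bench under its centre, z up. Two free 12 mm rubber rollers along y at x = -17 and +17 mm, 22 mm up. Cheeks at y = -23.5 and +23.5 mm, 3 mm thick, 62 mm long, 34 mm high: 44 mm between them for the 35 mm reel. A brass wire eye, 36 mm high, stands at x = -48 mm
- seat (a point): where the reel's centre comes to lie when it rests on both rollers: 49 mm above the bench, midway between the cheeks; the reel's axle then lies along the dispenser's y axis, either way round, and its rim reaches 26 mm below this point, 11 mm below the cheek tops
- copper_a_center (a point): centre of the front copper-wire reel (white flanges, copper wire, 52 mm diameter, 35 mm wide) in the other lane; to be left alone
- copper_b_center (a point): centre of the copper-wire reel behind it; to be left alone
- parts_tray: dark tray with small screws, 60 x 90 x 16 mm, loose, to the other side of the rack from the dispenser; origin under its centre; to be left alone
- board_a: small green circuit board, 35 x 55 x 10 mm, loose, at the left; origin under its centre; to be left alone
- tweezer: steel tweezers, 122 mm long, 9 mm high, loose, at the left; origin under their centre; to be left alone
- reel_front: the front solder reel again, its  origin at the centre of one flange face, z along the axle
- reel_second: the second solder reel's  origin at the centre of one flange face, z along the axle
- reel_third: the third solder reel's  origin at the centre of one flange face, z along the axle

How it is judged:
By the outcome, as a careful person would: the job done as asked, in the order asked, and still so for the second after the job is handed in, with the robot touching nothing.
It also fails if it takes over 42 s, if anything falls off the work surface, if the arm or the gripper's body presses on something with over 40 N, if the wrist force passes 120 N, or if a joint passes its speed limit or range.

## Robot

A 7-joint arm with a two-finger parallel gripper is mounted at the origin on a cart in front of the work surface, level with it; the furniture and walls round the work are solid. World frame = base frame: x ahead of the robot, y to its left, z up, the work surface at z = 0. Lengths are in m, angles in rad, forces in N, time in s.
With the tool pointing down it reaches from about 0.425 to 0.95 m from the base axis. Payload 4.7 kg.
Tool frame: the origin (TCP) lies at the very end of the fingers, on their centre line; the grasp point (between the pads) lies 19 mm behind it; z points along the fingers, y is the direction in which the jaws open and shut (so a half turn about z gives the same grasp; the last joint's range is limited). The gripper opens to 87 mm and grips with 3 to 60 N. Pads are 19 mm wide; open, the fingers measure 117 mm over their backs; the gripper's body (75 mm by 190 mm) begins 51 mm behind the grasp point.
Start: joints at [-1.194, 0.469, -0.049, 1.532, 0.024, 1.141, -0.082], TCP at [0.266, 0.62, 0.223] pointing down, gripper open.
Joint ranges: [-2.59, 2.59], [-0.33, 1.99], [-1.39, 1.29], [0.1, 2.45], [-1.04, 4.18], [0.21, 1.99], [-2.66, 2.66]. Speed limits (rad/s): [2.57, 2.57, 3.14, 3.14, 3.14, 3.14, 3.14].

## Interface

Orientations are given as a unit quaternion [x, y, z, w].
In Python, from plant import robot gives the robot as it stands.
- The arm moves only by the shell command python3 -m jog 'ROWS' [FORCE]. ROWS is JSON, one flat list of numbers, 7 for each row, row after row: the turn, a rotation vector about the world's x, y, z in degrees, then the shift along the world's x, y, z in m, then the opening, from 0 (shut) to 1 (fully open). A call has 1 to 8 rows; each row shifts and turns the pose as measured when the row begins; what a row does not reach is not made up. A row lasts 1/10 s, in which the tool goes at most 50 mm and 8.59 degrees, less where a joint would pass 70% of its speed; a pose out of reach is approached as far as the arm can. A call is refused whole if a number of a shift passes 0.05 or a number of a turn 8.59, either way. A call with a gripper value outside its range is refused whole. The fingers move at their own pace and stop on an object; FORCE is the grip in N (left out, the last holds). Time passes only in rows, so rows that do not move let the fingers close. It gives the time, the measured TCP pose, the force and the opening at its end, in the units of the state.
- robot.read_state(): the state, without advancing time (a new reading comes with each control period).
- robot.get_image(name): name is "scene" or "top" or "wrist"; returns the picture (420x560x3 uint8, red, green, blue); there is no depth.
- robot.calibration(name): a dict with "intrinsics" (3x3 intrinsics, pixels), "T" (4x4, takes a point from camera to world coordinates). Camera axes: x right, y down, z forward; pixel columns grow to the right and rows downward; lengths in m; the calibration is good to about 2 mm. A picture is of the moment at which its call begins: read the wrist's pose just before it. calibration takes no time and is no camera call; for the wrist camera it gives the pose at the moment of the call.
- robot.sign_off(): hands the job in, once; it reports no verdict.
The state is a dict: "clock": time; "joints": joint angles; "dq": joint speeds; "joint_torque": joint torques, N m; "tool_pos": TCP position; "tool_rot": TCP orientation; "contact_force": force on the tool from outside, world axes, zero at the start; "torque": the same for the moment, N m; "width": opening from 0.0 (shut) to 1.0 (fully open).
Only numpy, scipy, OpenCV 4.12 (cv2) and the standard library are available. Lean on these libraries where they do the work, as an engineer would, in place of code of your own. Each camera call takes 0.05 s, during which the arm holds its last target.

## Working session

There is one attempt and no reset: what is moved stays moved. The work goes in short steps, Python scripts to look and compute and a shell command to move; the robot and the scene stay as the last step left them, time stands still between calls to the robot, and variables do not carry over. Pictures are saved under pics/ and viewed, and the job is handed in when it is done.

```bash
ls; mkdir -p pics; python3 - <<'E'
from plant import robot
import cv2
s=robot.read_state();print(s)
for n in("scene","top"):
    cv2.imwrite(f"pics/{n}0.png",robot.get_image(n)[:,:,::-1]);c=robot.calibration(n);print(n,c)
E
```

```text
pics
{'clock': 0.0, 'joints': array([-1.19387357,  0.46943177, -0.04860753,  1.53367993,  0.02409388,
        1.14100029, -0.08231332]), 'dq': array([ 0.00138619,  0.00102809,  0.00086578,  0.00134624, -0.00013135,
        0.00060394, -0.0009489 ]), 'joint_torque': array([-2.97358301e-04, -5.07976270e+01, -8.05582548e-02, -2.36149925e+01,
       -6.12459867e-02,  3.80764960e-02,  1.68733550e-04]), 'tool_pos': array([0.26621962, 0.6196353 , 0.22151192]), 'tool_rot': array([ 2.01508669e-01,  9.79486254e-01, -9.52693408e-04, -1.65512472e-04]), 'contact_force': array([ 0.10335301, -0.69621004,  0.6893457 ]), 'torque': array([ 0.01471235, -0.01479339,  0.00875117]), 'width': 1.002375177714156}
scene {'intrinsics': array([[388.90590369,   0.        , 276.47799371],
       [  0.        , 388.90590369, 207.90092503],
       [  0.        ,   0.        ,   1.        ]]), 'T': array([[ 0.64439391, -0.49727817,  0.58092247, -0.1281541 ],
       [-0.76459344, -0.40668976,  0.50000031, -0.5710862 ],
       [-0.01238403, -0.76636666, -0.64228403,  0.78322714],
       [ 0.        ,  0.        ,  0.        ,  1.        ]])}
top {'intrinsics': array([[471.54893579,   0.        , 284.1740126 ],
       [  0.        , 471.54893579, 206.89033073],
       [  0.        ,   0.        ,   1.        ]]), 'T': array([[-0.09489185, -0.97400451,  0.20569578,  0.22635638],
       [-0.99546883,  0.09411056, -0.01360149,  0.013948  ],
       [-0.00611023, -0.20605441, -0.97852146,  1.41347303],
       [ 0.        ,  0.        ,  0.        ,  1.        ]])}
```

View pics/scene0.png

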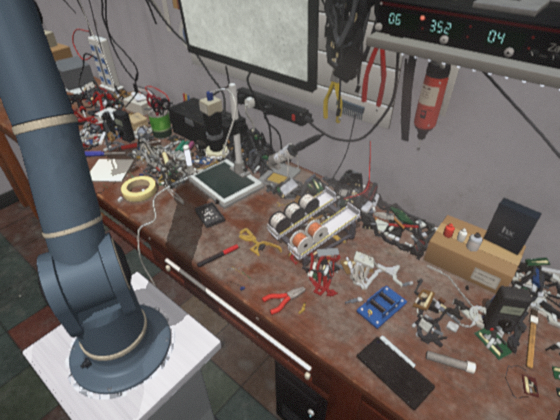

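View pics/top0.png

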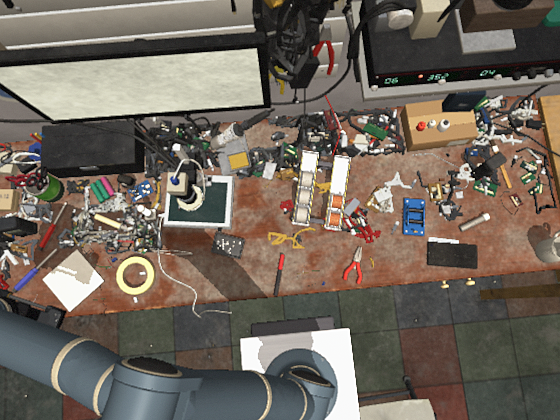

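The scene view shows the rack at about (310,220) and the blue dispenser at (380,305). In the top view the rack is at (320,190) and the dispenser at (414,217). I'll enlarge both.

```bash
python3 - <<'E'
import cv2
a=cv2.imread("pics/top0.png")[140:250,280:440];cv2.imwrite("pics/topz.png",cv2.resize(a,None,fx=5,fy=5,interpolation=cv2.INTER_CUBIC))
a=cv2.imread("pics/scene0.png")[175:335,255:415];cv2.imwrite("pics/scenez.png",cv2.resize(a,(600,600),interpolation=cv2.INTER_CUBIC))
E
```

```text
(no output)
```

View pics/topz.png

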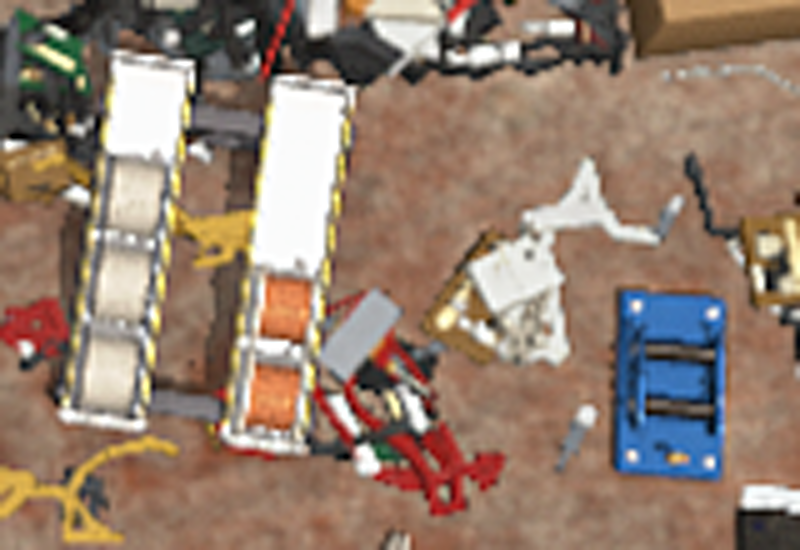

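View pics/scenez.png

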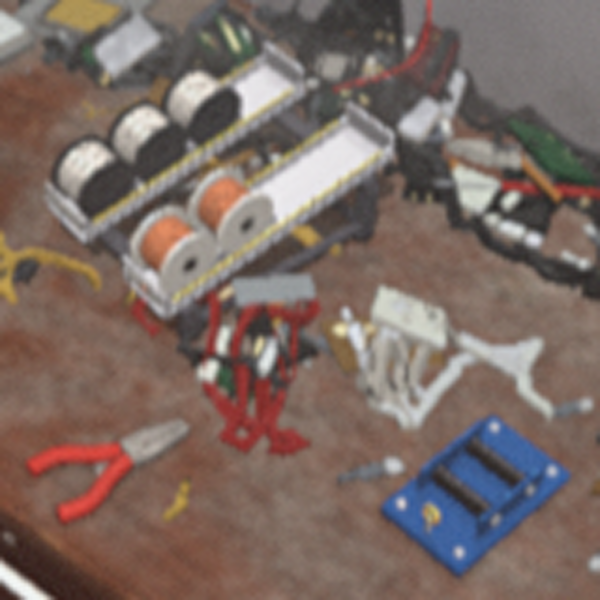

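```bash
cat > h.py <<'E'
import numpy as np
from plant import robot
def ray(c,u,v,z):
    K=c["intrinsics"];T=c["T"];d=T[:3,:3]@np.linalg.solve(K,[u,v,1.]);o=T[:3,3]
    return o+d*(z-o[2])/d[2]
def proj(c,P):
    T=np.linalg.inv(c["T"]);p=np.atleast_2d(P)@T[:3,:3].T+T[:3,3];q=p@c["intrinsics"].T
    return q[:,:2]/q[:,2:]
E
python3 - <<'E'
from h import *
c=robot.calibration("top")
f=lambda x,y,z:ray(c,280+(x-2)/5,140+(y-2)/5,z).round(4)
for p in [(618,290),(722,297),(724,478),(613,475)]: print("disp",f(*p,.006))
for p in [(683,352),(680,408)]: print("roller",f(*p,.026))
print("reels",f(110,372,.082),f(128,283,.09),f(138,193,.1), "cu",f(274,397,.082),f(287,308,.09))
c=robot.calibration("scene")
g=lambda x,y,z:ray(c,255+(x-2)/3.75,175+(y-2)/3.75,z).round(4)
for p in [(494,415),(570,470),(461,573),(383,510)]: print("dispS",g(*p,.006))
E
```

```text
disp [ 0.5161 -0.3707  0.006 ]
disp [ 0.5057 -0.4332  0.006 ]
disp [ 0.3951 -0.417   0.006 ]
disp [ 0.4033 -0.351   0.006 ]
roller [ 0.4705 -0.3984  0.026 ]
roller [ 0.4369 -0.3914  0.026 ]
reels [ 0.4806 -0.0525  0.082 ] [ 0.5301 -0.0677  0.09  ] [ 0.5802 -0.0784  0.1   ] cu [ 0.4571 -0.1446  0.082 ] [ 0.5066 -0.1571  0.09  ]
dispS [ 0.5186 -0.3729  0.006 ]
dispS [ 0.5094 -0.4318  0.006 ]
dispS [ 0.3974 -0.4151  0.006 ]
dispS [ 0.4064 -0.3552  0.006 ]
```

```bash
python3 -m jog '[0,0,4,0.02,-0.04,0.004,1, 0,0,4.6,0.02,-0.045,0,1, 0,0,0,0.02,-0.045,0,1, 0,0,0,0.02,-0.045,0,1, 0,0,0,0.02,-0.045,0,1, 0,0,0,0.02,-0.045,0,1, 0,0,0,0.015,-0.045,0,1, 0,0,0,0.015,-0.045,0,1]'
```

```text
clock: 0.9
tool_pos: [0.4112, 0.259, 0.2209]
tool_rot: [0.117, 0.993, -0.002, -0.003]
contact_force: [1.4, 0.1, -0.5]
width: 1.0
```

```bash
python3 -m jog '[0,0,0,0.01,-0.045,0,1, 0,0,0,0.01,-0.045,0,1, 0,0,0,0.01,-0.045,0,1, 0,0,0,0.01,-0.045,0,1, 0,0,0,0.01,-0.045,0,1, 0,0,0,0.005,-0.045,0,1, 0,0,-1.2,0,-0.035,0,1, 0,0,0,0,0,0,1]'; python3 - <<'E'
from h import *
import cv2,pickle
s=robot.read_state();print(s["tool_pos"],s["tool_rot"]);c=robot.calibration("wrist");pickle.dump(c,open("w1.pkl","wb"));print(c)
cv2.imwrite("pics/w1.png",robot.get_image("wrist")[:,:,::-1])
E
```

```text
clock: 1.7
tool_pos: [0.4656, -0.067, 0.2203]
tool_rot: [0.134, 0.991, -0.003, -0.003]
contact_force: [0.0, 0.2, 0.1]
width: 0.999
[ 0.46564569 -0.06703336  0.2203148 ] [ 0.13368171  0.99101553 -0.00321801 -0.00265582]
{'intrinsics': array([[298.46615971,   0.        , 277.60281416],
       [  0.        , 298.46615971, 209.79408941],
       [  0.        ,   0.        ,   1.        ]]), 'T': array([[ 0.26477625,  0.9222372 ,  0.28173053,  0.38780869],
       [ 0.96428267, -0.25102249, -0.0845378 , -0.04417045],
       [-0.0072432 ,  0.29405147, -0.95576214,  0.38468075],
       [ 0.        ,  0.        ,  0.        ,  1.        ]])}
```

View pics/w1.png

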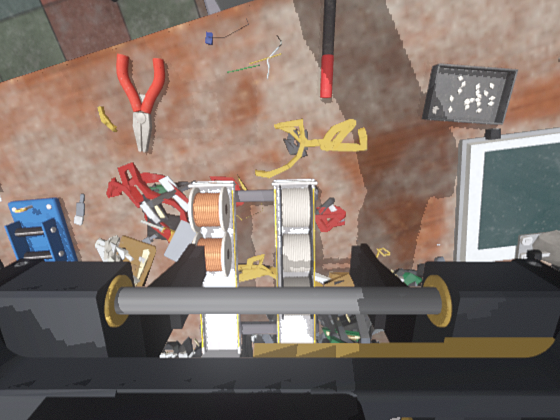

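The wrist view shows the solder reels at about (297,207) and (297,250), the copper ones at (210,210) and (212,252), and the dispenser at (40,230). I'll overlay the modelled reels on it.

```bash
cat > ov.py <<'E'
from h import *
import cv2
def reels(px,py,yaw):
    R=np.array([[np.cos(yaw),-np.sin(yaw)],[np.sin(yaw),np.cos(yaw)]]);out=[]
    t=np.linspace(0,2*np.pi,60)
    for ly,xs in((.0475,[(0,.062),(.0515,.071),(.103,.080)]),(-.0475,[(0,.062),(.0515,.071)])):
        for x,z in xs:
            for dy in(-.0175,.0175):
                P=np.stack([x+.026*np.cos(t),0*t+ly+dy,z+.026*np.sin(t)],1);P[:,:2]=P[:,:2]@R.T+[px,py];out.append(P)
    return out
def draw(img,c,box,k,pose,fn,o="x"):
    x0,y0,x1,y1=box
    a=cv2.resize(img[y0:y1,x0:x1],None,fx=k,fy=k,interpolation=cv2.INTER_CUBIC)
    b=a.copy()
    for P in reels(*pose):
        q=((proj(c,P)-[x0,y0]+.5)*k).astype(int);cv2.polylines(b,[q],True,(0,255,0),1)
    cv2.imwrite(fn,np.hstack([a,b]))
E
python3 - <<'E'
from ov import *
import pickle
yaw=np.radians(-14.6);p=(0.4806-.0475*np.sin(-yaw),-0.0525-.0475*np.cos(yaw),yaw);print(p)
draw(cv2.imread("pics/w1.png"),pickle.load(open("w1.pkl","rb")),(180,165,330,275),5,p,"pics/a.png")
img=cv2.imread("pics/a.png")
cv2.imwrite("pics/a.png",np.vstack([img[:,:750],img[:,750:]])[:, :] if 0 else img[:,750:])
cv2.imwrite("pics/a0.png",img[:,:750])
draw(cv2.imread("pics/scene0.png"),robot.calibration("scene"),(265,180,365,265),7,p,"pics/b.png")
img=cv2.imread("pics/b.png");cv2.imwrite("pics/b.png",img[:,700:])
E
```

```text
(np.float64(0.46862670548345214), np.float64(-0.09846618559789364), np.float64(-0.25481807079117214))
```

View pics/a.png

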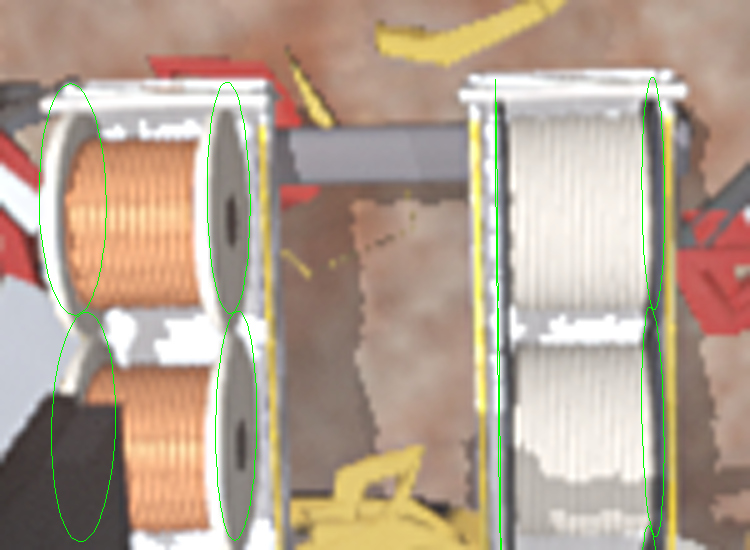

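View pics/b.png

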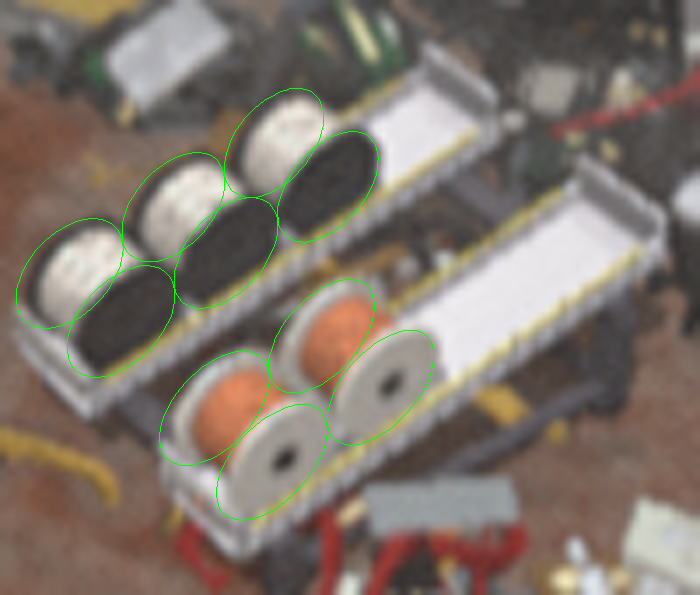

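Model reels land on the image within about 1–3 mm in all views. After the correction the front reel is at about (0.483, -0.0515), yaw -14.6°. I'll move above it and descend.

```bash
python3 -m jog '[0,0,0.8,0.0174,0.0155,-0.01,1, 0,0,0,0,0,-0.03,1, 0,0,0,0,0,-0.03,1, 0,0,0,0,0,-0.02,1, 0,0,0,0,0,0,1]'; python3 - <<'E'
from ov import *
import pickle
s=robot.read_state();print(s["tool_pos"],s["tool_rot"]);c=robot.calibration("wrist")
img=robot.get_image("wrist")[:,:,::-1].copy();cv2.imwrite("pics/w2.png",img)
yaw=np.radians(-14.6);p=(.483-.012,-.0515-.04597,yaw)
for P in reels(*p): cv2.polylines(img,[proj(c,P).astype(int)],True,(0,255,0),1)
cv2.imwrite("pics/w2o.png",img)
E
```

```text
clock: 2.25
tool_pos: [0.4841, -0.0412, 0.1275]
tool_rot: [0.12, 0.993, -0.0, -0.002]
contact_force: [-0.4, -0.7, -0.2]
width: 1.001
[ 0.48406498 -0.04124511  0.12748184] [ 1.20288564e-01  9.92736376e-01 -3.83014266e-04 -2.23660649e-03]
```

View pics/w2o.png

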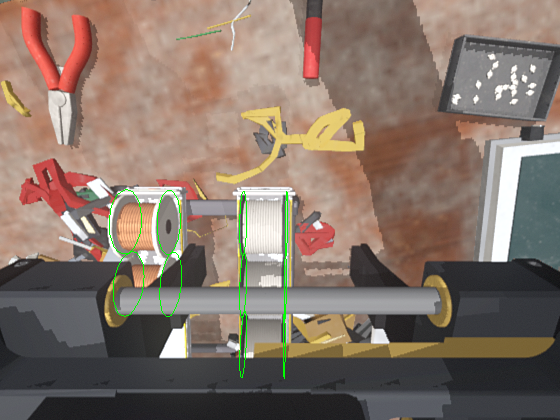

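```bash
python3 -m jog '[0,0,-0.8,0,-0.01,0,1, 0,0,0,0,0,0,1, 0,0,0,0,0,-0.02,1, 0,0,0,0,0,-0.02,1, 0,0,0,0,0,-0.01,1, 0,0,0,0,0,0,1]'
```

```text
clock: 2.9
tool_pos: [0.4907, -0.0513, 0.0842]
tool_rot: [0.127, 0.992, 0.002, 0.006]
contact_force: [-0.8, -0.7, -0.2]
width: 0.998
```

```bash
python3 - <<'E'
from h import *
from scipy.spatial.transform import Rotation as R
s=robot.read_state();print(s["tool_pos"],s["dq"].round(3))
r=R.from_quat(s["tool_rot"]);print(r.as_matrix().round(4)); 
a=np.radians(75.4);y=np.array([np.cos(a),np.sin(a),0]);z=np.array([0,0,-1]);x=np.cross(y,z)
print(np.degrees((R.from_matrix(np.stack([x,y,z],1))*r.inv()).as_rotvec()))
E
```

```text
[ 0.49069603 -0.05131787  0.08417174] [ 0.001 -0.018  0.004 -0.017  0.001  0.006 -0.005]
[[-0.9675  0.2526  0.0124]
 [ 0.2526  0.9676  0.0017]
 [-0.0116  0.0047 -0.9999]]
[-0.09513005  0.70914872  0.03137082]
```

```bash
python3 -m jog '[0,0.7,0,-0.007,0,-0.008,1, 0,0,0,0,0,0,1, 0,0,0,0,0,0,1]'
```

```text
clock: 3.2
tool_pos: [0.4846, -0.0515, 0.0776]
tool_rot: [0.128, 0.992, 0.001, 0.001]
contact_force: [0.2, 0.1, -0.1]
width: 0.999
```

```bash
python3 -m jog '[0,0,0,-0.001,0,-0.008,1, 0,0,0,0,0,0,1, 0,0,0,0,0,-0.008,1, 0,0,0,0,0,-0.005,1, 0,0,0,0,0,0,1]'; python3 - <<'E'
from h import *
import cv2
cv2.imwrite("pics/s3.png",cv2.resize(robot.get_image("scene")[165:285,245:405,::-1],None,fx=5,fy=5,interpolation=cv2.INTER_CUBIC))
cv2.imwrite("pics/w3.png",robot.get_image("wrist")[:,:,::-1])
E
```

```text
clock: 3.7
tool_pos: [0.4842, -0.0514, 0.0557]
tool_rot: [0.127, 0.992, 0.001, 0.002]
contact_force: [0.2, 0.4, -1.1]
width: 1.002
```

View pics/s3.png

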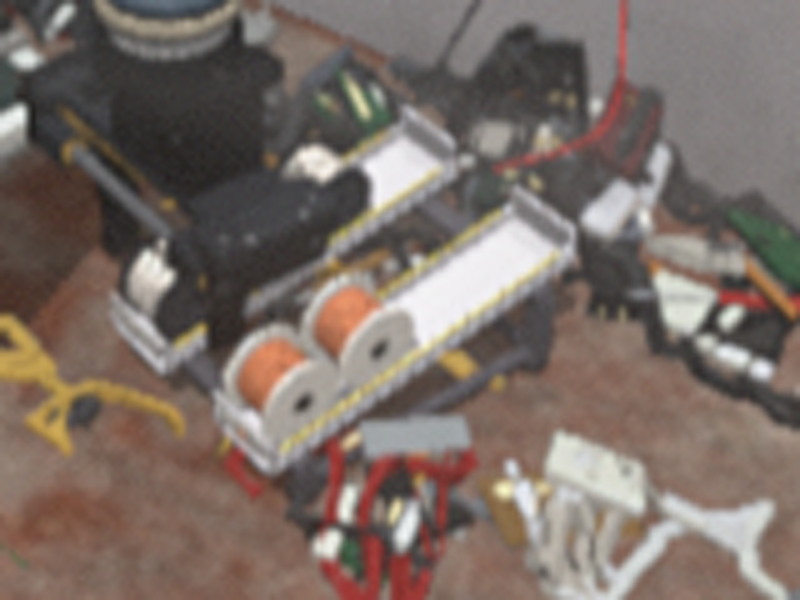

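View pics/w3.png

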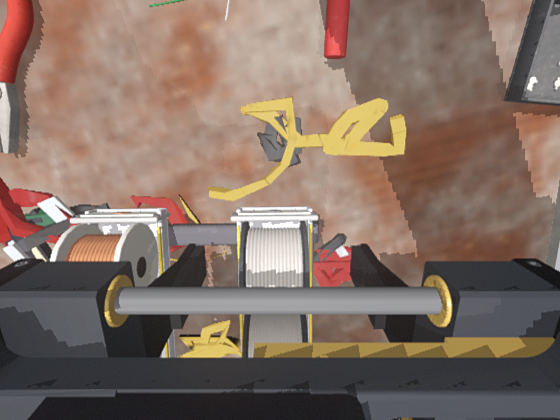

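The reel is centred between the jaws in the wrist view (about 276 against 278). I'll check the fore-aft position by projecting the modelled reel and finger tip into the scene view.

```bash
python3 - <<'E'
from ov import *
from scipy.spatial.transform import Rotation as R
s=robot.read_state();T=R.from_quat(s["tool_rot"]).as_matrix();t=s["tool_pos"];print(t)
c=robot.calibration("scene");img=cv2.imread("pics/s3.png")
def q(P): return ((proj(c,P)-[245,165]+.5)*5).astype(int)
yaw=np.radians(-14.6)
for P in reels(.4835-.012,-.051-.046,yaw): cv2.polylines(img,[q(P)],True,(0,255,0),1)
for sy in(-.0435,-.0585):
    P=np.array([[x,sy,z] for x,z in((-.0095,0),(.0095,0),(.0095,-.038),(-.0095,-.038))])@T.T+t
    cv2.polylines(img,[q(P)],True,(0,0,255) if sy>-.05 else (255,0,255),1)
cv2.imwrite("pics/s3o.png",img[150:500,50:400].repeat(2,0).repeat(2,1)[:600,:800])
E
```

```text
[ 0.48447176 -0.05141595  0.05616957]
```

View pics/s3o.png

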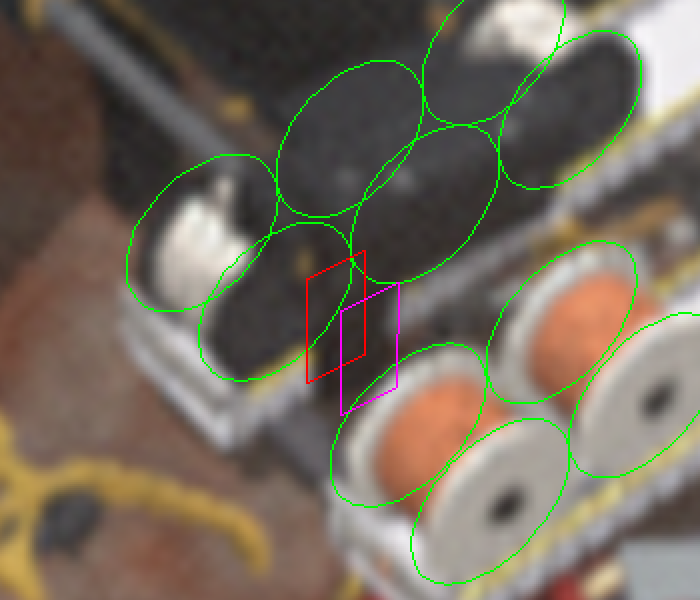

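Finger and reel models both agree with the picture, so the grasp is centred. Closing now.

```bash
python3 -m jog '[0,0,0,0,0,0,0, 0,0,0,0,0,0,0, 0,0,0,0,0,0,0, 0,0,0,0,0,0,0, 0,0,0,0,0,0,0]' 25;  python3 -m jog '[0,0,0,0,0,0,0, 0,0,0,0,0,0,0]'
```

```text
clock: 4.3
tool_pos: [0.4851, -0.0515, 0.0567]
tool_rot: [0.127, 0.992, 0.002, 0.003]
contact_force: [0.7, 0.6, -0.1]
width: 0.632
clock: 4.5
tool_pos: [0.4851, -0.0515, 0.0569]
tool_rot: [0.127, 0.992, 0.002, 0.003]
contact_force: [0.6, -0.9, -0.2]
width: 0.45
```

```bash
python3 -m jog '[0,0,0,0,0,0,0, 0,0,0,0,0,0,0, 0,0,0,0,0,0,0, 0,0,0,0,0,0,0]'
```

```text
clock: 4.9
tool_pos: [0.4849, -0.052, 0.0569]
tool_rot: [0.128, 0.992, 0.001, 0.003]
contact_force: [-0.2, -0.3, 1.5]
width: 0.401
```

Width 0.401 × 87 = 35 mm, so it is gripped. Lifting.

```bash
python3 -m jog '[0,0,0,-0.001,0,0.01,0, 0,0,0,-0.003,0.001,0.02,0, 0,0,0,-0.004,0.001,0.025,0, 0,0,0,-0.003,0,0.03,0, 0,0,0,0,0,0.03,0, 0,0,0,0,0,0.01,0, 0,0,0,0,0,0,0]'; python3 - <<'E'
from h import *
import cv2
print(robot.read_state()["width"])
cv2.imwrite("pics/s4.png",cv2.resize(robot.get_image("scene")[145:285,245:405,::-1],None,fx=4,fy=4,interpolation=cv2.INTER_CUBIC))
cv2.imwrite("pics/w4.png",robot.get_image("wrist")[:,:,::-1])
E
```

```text
clock: 5.6
tool_pos: [0.4694, -0.0489, 0.1865]
tool_rot: [0.128, 0.992, 0.001, 0.0]
contact_force: [-0.8, -0.6, -3.0]
width: 0.398
0.39764016293971743
```

View pics/s4.png

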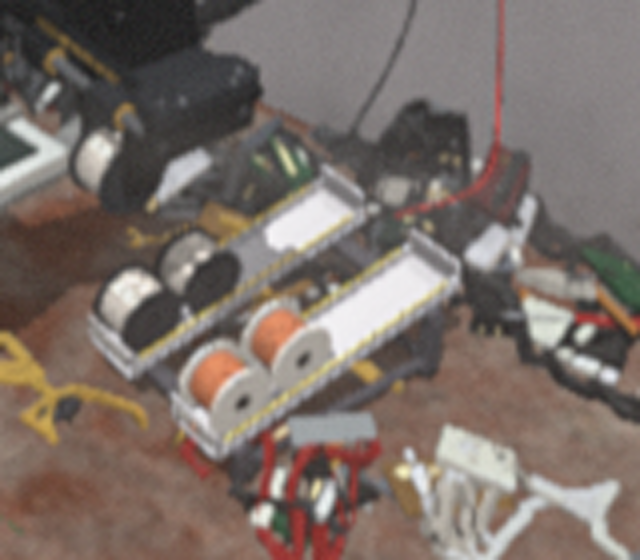

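View pics/w4.png

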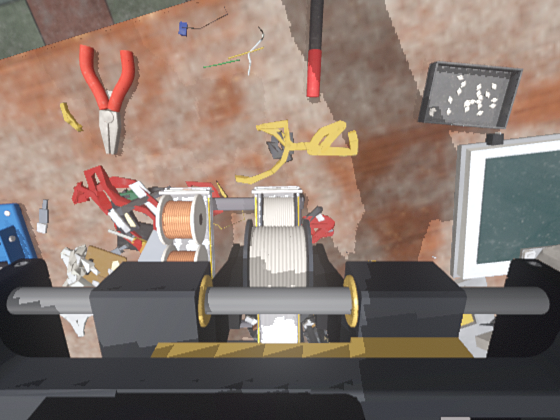

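The two following solder reels have rolled to the stop and the copper reels are unmoved. The lifted reel hangs between the pads. Next I'll carry it to beside the dispenser for a look.

```bash
python3 -m jog '[0,0,2,0,-0.02,0,0, 0,0,2,0,-0.035,0,0, 0,0,1.6,0,-0.04,0,0, 0,0,0,0,-0.04,0,0, 0,0,0,0,-0.04,0,0, 0,0,0,0,-0.02,0,0, 0,0,0,0,0,0,0, 0,0,0,0,0,0,0]'; python3 - <<'E'
from h import *
import cv2,pickle
print(robot.read_state()["tool_pos"])
pickle.dump(robot.calibration("wrist"),open("w5.pkl","wb"))
a=robot.get_image("wrist")[:,:,::-1];cv2.imwrite("pics/w5.png",a)
E
```

```text
clock: 6.5
tool_pos: [0.4595, -0.2467, 0.1703]
tool_rot: [0.074, 0.997, 0.002, -0.015]
contact_force: [0.2, 1.3, -1.7]
width: 0.403
[ 0.45945899 -0.24667868  0.17028285]
```

View pics/w5.png

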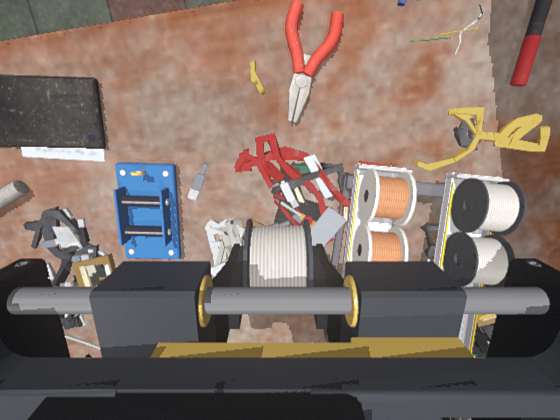

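The dispenser is fully visible at about (147,211), with rollers at (145,201) and (143,231). I'll overlay its model in three cameras.

```bash
cat > dov.py <<'E'
from h import *
import cv2,pickle
def lines(px,py,yaw):
    R=np.array([[np.cos(yaw),-np.sin(yaw)],[np.sin(yaw),np.cos(yaw)]]);L=[]
    def box(x0,x1,y0,y1,z): L.append(np.array([[x0,y0,z],[x1,y0,z],[x1,y1,z],[x0,y1,z]]))
    box(-.056,.056,-.032,.032,.006)
    for y in(-.0235,.0235): box(-.031,.031,y-.0015,y+.0015,.034)
    for x in(-.017,.017): box(x-.006,x+.006,-.022,.022,.022)
    for l in L: l[:,:2]=l[:,:2]@R.T+[px,py]
    return L
def draw(img,c,b,k,pose,fn):
    x0,y0,x1,y1=b;a=cv2.resize(img[y0:y1,x0:x1],None,fx=k,fy=k,interpolation=cv2.INTER_CUBIC);m=a.copy()
    for P in lines(*pose): cv2.polylines(m,[((proj(c,P)-[x0,y0]+.5)*k).astype(int)],True,(0,255,255),1)
    return np.hstack([a,m])
E
python3 - <<'E'
from dov import *
p=(.4565,-.3935,np.radians(-9))
A=draw(cv2.imread("pics/w5.png"),pickle.load(open("w5.pkl","rb")),(105,155,190,270),4,p,0)
B=draw(cv2.imread("pics/scene0.png"),robot.calibration("scene"),(350,280,412,330),6,p,0)
C=draw(cv2.imread("pics/top0.png"),robot.calibration("top"),(395,190,435,240),6,p,0)
cv2.imwrite("pics/dA.png",A);cv2.imwrite("pics/dB.png",B);cv2.imwrite("pics/dC.png",C)
E
```

```text
(no output)
```

View pics/dA.png

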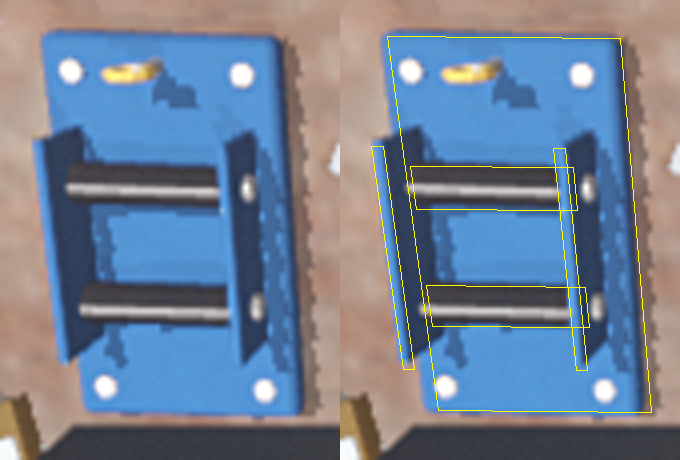

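View pics/dB.png

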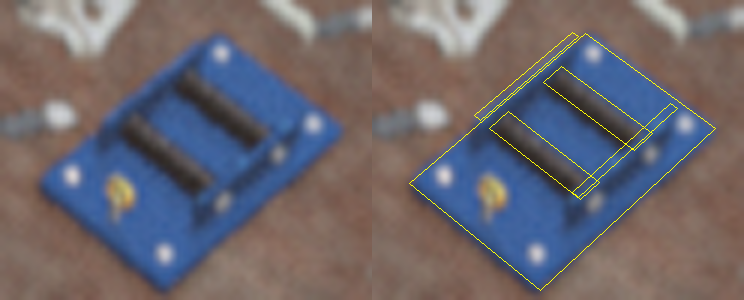

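View pics/dC.png

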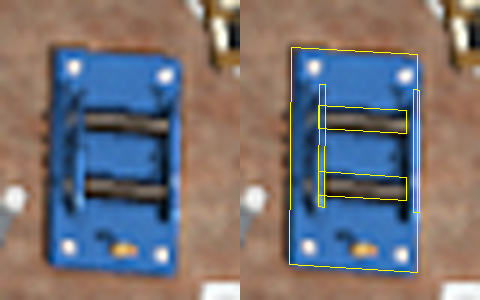

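```bash
cat > fit.py <<'E'
from dov import *
from scipy.optimize import least_squares
W=pickle.load(open("w5.pkl","rb"));S=robot.calibration("scene");T=robot.calibration("top")
B=[(-.056,-.032),(-.056,.032),(.056,.032),(.056,-.032)]
obs=[]
def add(ci,o,k,pts,mods,zb):
    for (u,v),m in zip(pts,mods): obs.append((ci,o[0]+(u+.5)/k-.5,o[1]+(v+.5)/k-.5,m,zb))
add(0,(105,155),4,[(43,31),(278,37),(302,412),(86,410)],B,None)
add(0,(105,155),4,[(39,140),(67,361),(225,133),(243,362)],[(-.031,-.0235),(.031,-.0235),(-.031,.0235),(.031,.0235)],.034)
add(1,(350,280),6,[(165,293),(40,185),(218,33),(343,132)],B,None)
add(2,(395,190),6,[(177,275),(47,265),(53,47),(180,55)],B,None)
C=[W,S,T]
def model(q,i):
    ci,u,v,m,zb=obs[i];c,s=np.cos(q[2]),np.sin(q[2])
    P=np.array([q[0]+c*m[0]-s*m[1],q[1]+s*m[0]+c*m[1],q[3] if zb is None else zb])+q[4+3*ci:7+3*ci]
    return proj(C[ci],P)[0]-[u,v]
def f(q): return np.concatenate([np.concatenate([model(q,i)/.6 for i in range(len(obs))]),q[4:]/.0015])
r=least_squares(f,np.r_[.4565,-.3935,-.157,.006,np.zeros(9)],x_scale=np.r_[.01,.01,.1,.01,np.full(9,.01)])
q=r.x;cov=np.linalg.inv(r.jac.T@r.jac)
print(q[:4].round(4),np.degrees(q[2]).round(2),np.sqrt(np.diag(cov))[:4].round(4));print((q[4:].reshape(3,3)*1000).round(1),r.cost)
print(np.array([model(q,i) for i in range(len(obs))]).round(1).tolist())
E
python3 fit.py
```

```text
[ 0.4542 -0.3934 -0.1714  0.0113] -9.82 [0.001  0.001  0.004  0.0008]
[[ 0.4  0.5 -0.8]
 [-1.  -1.5 -1.2]
 [ 0.6  1.  -0.1]] 13.423606418313073
[[-0.5, -0.6], [-0.1, -0.7], [0.6, 0.3], [0.5, -0.3], [0.3, -0.8], [0.3, -0.2], [-0.7, 1.9], [-0.4, 0.4], [0.2, -0.3], [-0.6, -0.5], [-0.3, 0.2], [0.5, -0.2], [0.0, -0.1], [0.3, 0.0], [0.2, 0.0], [0.1, 0.2]]
```

```bash
cat > err.py <<'E'
from h import *
from scipy.spatial.transform import Rotation as R
s=robot.read_state();r=R.from_quat(s["tool_rot"])
a=np.radians(80.3);y=np.array([np.cos(a),np.sin(a),0]);z=np.array([0,0,-1]);x=np.cross(y,z)
print(s["tool_pos"].round(4),"turn",np.degrees((R.from_matrix(np.stack([x,y,z],1))*r.inv()).as_rotvec()).round(2),"d",(np.array([.4555,-.3935,.075])-s["tool_pos"]).round(4),s["contact_force"].round(1),s["clock"])
E
python3 err.py
```

```text
[ 0.4594 -0.2465  0.1703] turn [-0.38 -1.74 -1.21] d [-0.0039 -0.147  -0.0953] [ 0.3 -0.8 -2.1] 6.55
```

```bash
python3 -m jog '[0,-0.8,-0.6,0,-0.03,0,0, -0.4,-0.9,-0.6,0,-0.04,0,0, 0,0,0,0,-0.04,0,0, 0,0,0,0,-0.03,0,0, 0,0,0,0,0,0,0, 0,0,0,0,0,0,0]'; python3 err.py
```

```text
clock: 7.15
tool_pos: [0.4621, -0.3775, 0.1655]
tool_rot: [0.075, 0.997, 0.005, -0.003]
contact_force: [0.7, 1.0, -2.4]
width: 0.401
[ 0.4621 -0.3775  0.1655] turn [-0.55 -0.3  -1.1 ] d [-0.0066 -0.016  -0.0905] [ 0.7  1.  -2.4] 7.15
```

```bash
python3 -m jog '[-0.5,-0.3,-1.1,-0.0066,-0.016,-0.02,0, 0,0,0,0,0,0,0, 0,0,0,0,0,-0.02,0, 0,0,0,0,0,-0.02,0, 0,0,0,0,0,-0.01,0, 0,0,0,0,0,0,0, 0,0,0,0,0,0,0]'; python3 err.py
```

```text
clock: 7.85
tool_pos: [0.4629, -0.3798, 0.0953]
tool_rot: [0.076, 0.997, 0.005, 0.002]
contact_force: [0.9, -0.2, -1.7]
width: 0.394
[ 0.4629 -0.3798  0.0953] turn [-0.54  0.24 -1.03] d [-0.0074 -0.0137 -0.0203] [ 0.9 -0.2 -1.7] 7.85
```

```bash
python3 -c "
from plant import robot
print(robot.read_state()['joints'].round(3))"; python3 -m jog '[-0.5,0.2,-1,-0.007,-0.013,0,0]'; python3 err.py;  python3 -m jog '[0,0,0,0,0,0,0]'; python3 err.py
```

```text
[ 0.325  0.506  0.401  1.858 -0.272  0.833  2.285]
clock: 7.95
tool_pos: [0.4578, -0.3911, 0.0959]
tool_rot: [0.083, 0.997, 0.001, 0.001]
contact_force: [0.7, 0.0, -1.7]
width: 0.399
[ 0.4578 -0.3911  0.0959] turn [-0.09  0.13 -0.22] d [-0.0023 -0.0024 -0.0209] [ 0.7  0.  -1.7] 7.95
clock: 8.05
tool_pos: [0.4566, -0.3939, 0.0971]
tool_rot: [0.084, 0.996, -0.001, 0.001]
contact_force: [-1.3, -0.2, -1.4]
width: 0.399
[ 0.4566 -0.3939  0.0971] turn [ 0.1   0.16 -0.03] d [-0.0011  0.0004 -0.0221] [-1.3 -0.2 -1.4] 8.05
```

On pose. I'll check the alignment over the dispenser in the images.

```bash
cat > chk.py <<'E'
import sys
from dov import *
from scipy.spatial.transform import Rotation as R
n=sys.argv[1]
s=robot.read_state();print(s["tool_pos"]);T=R.from_quat(s["tool_rot"]).as_matrix()
t=np.linspace(0,2*np.pi,60)
for cam,b,k in(("scene",(330,240,450,340),6),("top",(380,180,460,260),7),("wrist",(140,120,420,330),2.8)):
    c=robot.calibration(cam);img=robot.get_image(cam)[:,:,::-1]
    x0,y0,x1,y1=b;m=cv2.resize(img[y0:y1,x0:x1],None,fx=k,fy=k,interpolation=cv2.INTER_CUBIC)
    f=lambda P:[((proj(c,P)-[x0,y0]+.5)*k).astype(int)]
    if len(sys.argv)<3:
      for P in lines(.4545,-.3935,np.radians(-9.7)): cv2.polylines(m,f(P),True,(0,255,255),1)
      for dy in(-.0175,.0175):
        P=np.stack([.0013+.026*np.cos(t),0*t+dy,-.005+.026*np.sin(t)],1)@T.T+s["tool_pos"];cv2.polylines(m,f(P),True,(0,255,0),1)
    cv2.imwrite(f"pics/{n}_{cam}.png",m)
E
python3 chk.py c1
```

```text
[ 0.45659832 -0.39394415  0.09709892]
```

View pics/c1_scene.png

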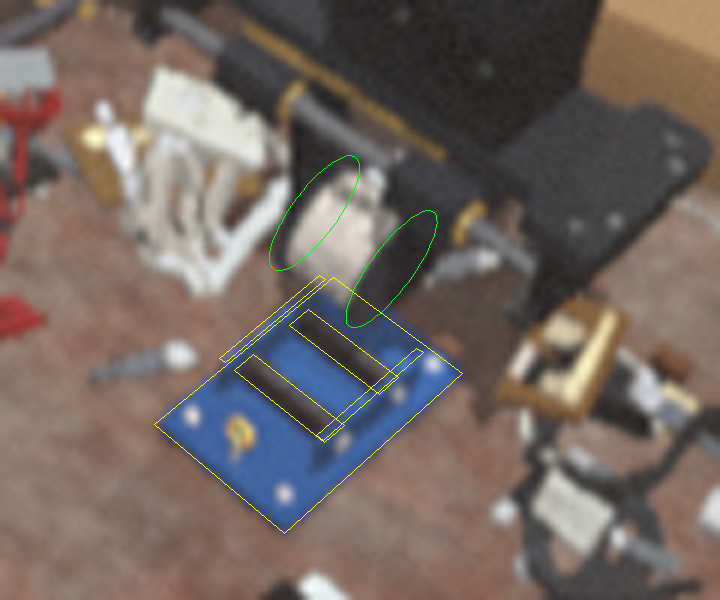

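View pics/c1_wrist.png

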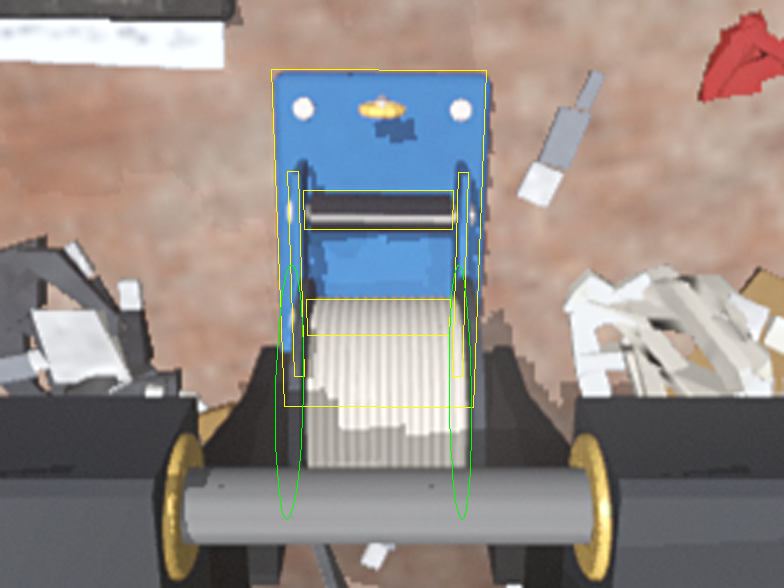

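View pics/c1_top.png

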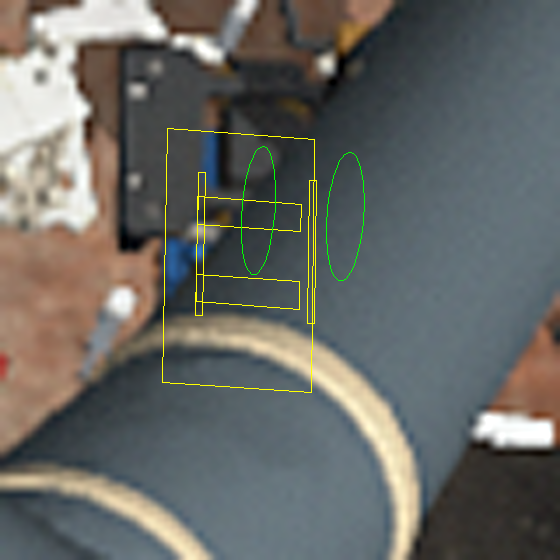

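The wrist image shows the reel about 2 mm to +y and 2–3 mm to +x of the dispenser's centre (reel midline at 387 against dispenser 380). I'll correct for that and lower to just above the cheeks.

```bash
python3 -m jog '[0,0,0,-0.0025,-0.002,-0.012,0, 0,0,0,0,0,-0.012,0, 0,0,0,0,0,0,0]'; python3 err.py
```

```text
clock: 8.5
tool_pos: [0.4553, -0.3933, 0.0707]
tool_rot: [0.083, 0.997, 0.001, 0.002]
contact_force: [-0.6, 1.0, -2.0]
width: 0.402
[ 0.4553 -0.3933  0.0707] turn [-0.08  0.21 -0.2 ] d [ 0.0002 -0.0002  0.0043] [-0.6  1.  -2. ] 8.5
```

```bash
python3 -m jog '[0,0,0,-0.0015,-0.0025,-0.005,0]'; python3 -m jog '[0,0,0,0,0,0,0]'; python3 err.py; python3 chk.py c2
```

```text
clock: 8.6
tool_pos: [0.4542, -0.3957, 0.0653]
tool_rot: [0.083, 0.997, 0.001, 0.002]
contact_force: [0.3, -0.7, -1.3]
width: 0.399
clock: 8.7
tool_pos: [0.4532, -0.3957, 0.0642]
tool_rot: [0.083, 0.997, 0.001, 0.001]
contact_force: [-0.6, -1.0, -1.7]
width: 0.395
[ 0.4532 -0.3957  0.0642] turn [-0.14  0.12 -0.2 ] d [0.0023 0.0022 0.0108] [-0.6 -1.  -1.7] 8.7
[ 0.45319686 -0.39568554  0.06423906]
```

View pics/c2_wrist.png

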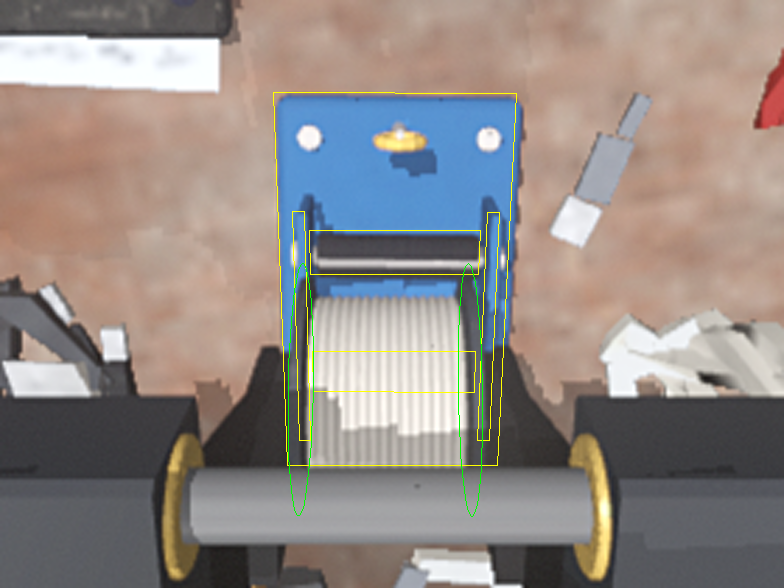

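View pics/c2_scene.png

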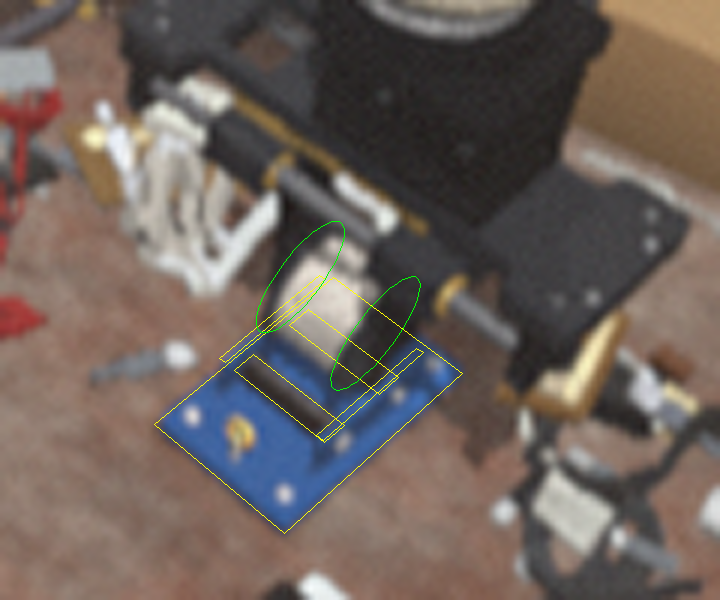

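```bash
python3 err.py; sed -i 's/(("scene",(330,240,450,340),6),("top",(380,180,460,260),7),("wrist",(140,120,420,330),2.8))/(("wrist",(140,120,420,330),2.8),("scene",(330,240,450,340),6))/' chk.py; python3 chk.py c3; python3 err.py
```

```text
[ 0.4543 -0.3959  0.0654] turn [-0.07  0.24 -0.23] d [0.0012 0.0024 0.0096] [-0.6 -0.1 -1.7] 8.85
[ 0.45430855 -0.39588189  0.06539898]
[ 0.4545 -0.3959  0.0657] turn [-0.06  0.27 -0.24] d [0.001  0.0024 0.0093] [-0.4 -0.  -1.2] 8.95
```

View pics/c3_wrist.png

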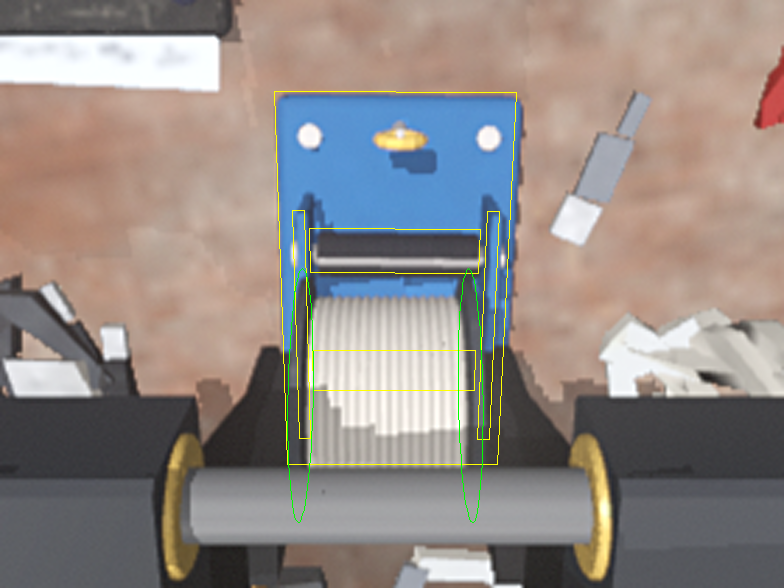

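With the arm at rest the wrist view is consistent: reel midline about 387, dispenser midline about 399.5. The reel must go about 3 mm to +y, yaw and x are good. c1 was taken while the arm was still moving, so I'm discarding it.

```bash
python3 -m jog '[0,0.3,-0.2,0,0.003,0,0]'; python3 err.py; python3 -m jog '[0,0,0,0,0,0,0]'; python3 err.py; python3 chk.py c4;python3 err.py
```

```text
clock: 9.05
tool_pos: [0.4543, -0.3934, 0.066]
tool_rot: [0.085, 0.996, 0.0, -0.0]
contact_force: [-0.0, -0.8, -2.5]
width: 0.401
[ 0.4543 -0.3934  0.066 ] turn [-0.03 -0.02  0.02] d [ 0.0012 -0.0001  0.009 ] [-0.  -0.8 -2.5] 9.05
clock: 9.15
tool_pos: [0.4549, -0.3927, 0.0662]
tool_rot: [0.084, 0.996, 0.0, -0.0]
contact_force: [0.2, 0.7, -1.5]
width: 0.404
[ 0.4549 -0.3927  0.0662] turn [-0.05 -0.01 -0.03] d [ 0.0006 -0.0008  0.0088] [ 0.2  0.7 -1.5] 9.15
[ 0.45487647 -0.3926817   0.06618787]
[ 0.4546 -0.3933  0.0662] turn [-0.01 -0.   -0.01] d [ 0.0009 -0.0002  0.0088] [ 0.1 -1.3 -2.4] 9.25
```

View pics/c4_wrist.png

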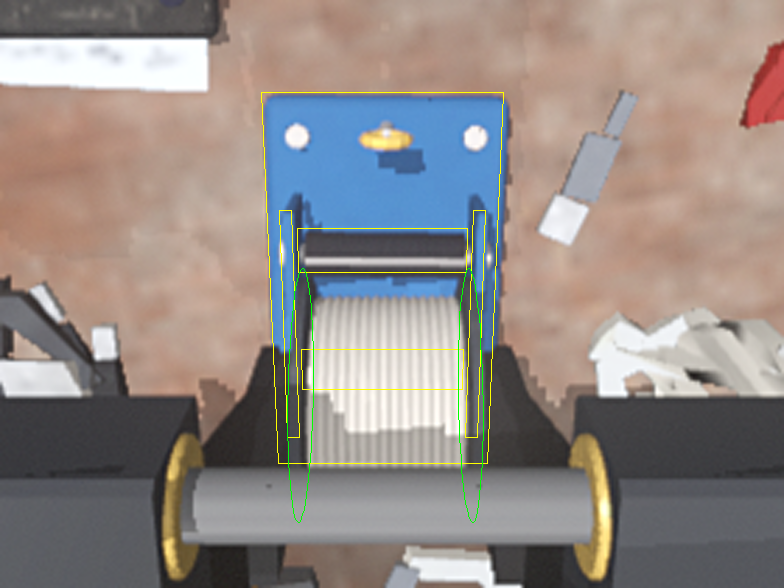

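Centred now: dispenser midline 386, reel 387. Lowering.

```bash
python3 -m jog '[0,0,0,0,0,-0.005,0, 0,0,0,0,0,-0.005,0]';python3 err.py; python3 -m jog '[0,0,0,0,0,0,0]'; python3 err.py
```

```text
clock: 9.45
tool_pos: [0.4551, -0.3936, 0.0565]
tool_rot: [0.084, 0.996, -0.0, 0.001]
contact_force: [-0.2, 1.0, -1.4]
width: 0.401
[ 0.4551 -0.3936  0.0565] turn [ 0.06  0.09 -0.02] d [0.0004 0.0001 0.0185] [-0.2  1.  -1.4] 9.45
clock: 9.55
tool_pos: [0.4547, -0.3932, 0.0555]
tool_rot: [0.084, 0.996, 0.0, 0.0]
contact_force: [0.2, 0.6, -2.7]
width: 0.401
[ 0.4547 -0.3932  0.0555] turn [ 0.    0.01 -0.02] d [ 0.0008 -0.0003  0.0195] [ 0.2  0.6 -2.7] 9.55
```

```bash
python3 -m jog '[0,0,0,0,0,-0.003,0, 0,0,0,0,0,-0.003,0,0,0,0,0,0,0,0]';python3 err.py; python3 -m jog '[0,0,0,0,0,-0.002,0,0,0,0,0,0,0,0]'; python3 err.py; python3 chk.py c5; python3 err.py
```

```text
clock: 9.85
tool_pos: [0.4544, -0.3932, 0.0485]
tool_rot: [0.084, 0.996, 0.0, -0.0]
contact_force: [-0.3, 1.2, -2.9]
width: 0.401
[ 0.4544 -0.3932  0.0485] turn [-0.02 -0.03 -0.01] d [ 0.0011 -0.0003  0.0265] [-0.3  1.2 -2.9] 9.85
clock: 10.05
tool_pos: [0.4543, -0.3933, 0.0463]
tool_rot: [0.085, 0.996, 0.0, -0.0]
contact_force: [-0.3, -0.9, -1.9]
width: 0.401
[ 0.4543 -0.3933  0.0463] turn [-0.02 -0.04 -0.  ] d [ 0.0012 -0.0002  0.0287] [-0.3 -0.9 -1.9] 10.05
[ 0.45433585 -0.39326477  0.04629343]
[ 0.4545 -0.3935  0.0466] turn [ 0.   -0.01  0.  ] d [ 0.001  -0.      0.0284] [ 0.9  0.2 -2.1] 10.15
```

View pics/c5_wrist.png

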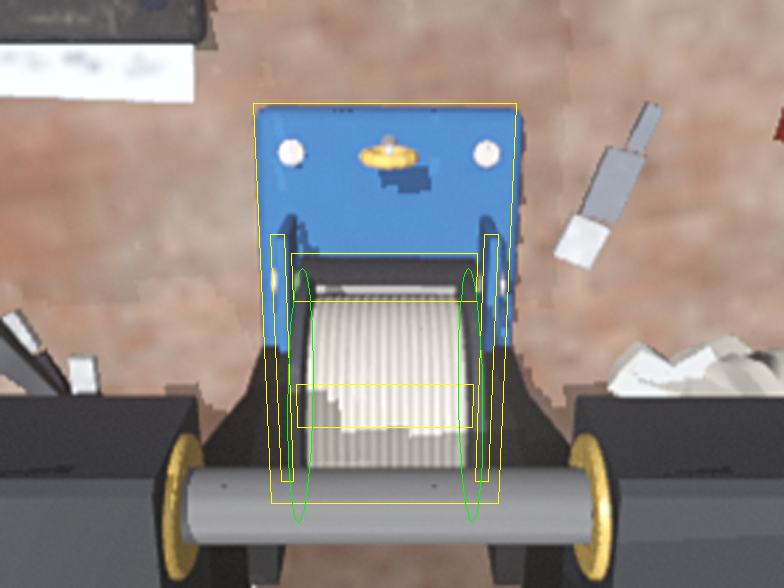

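View pics/c5_scene.png

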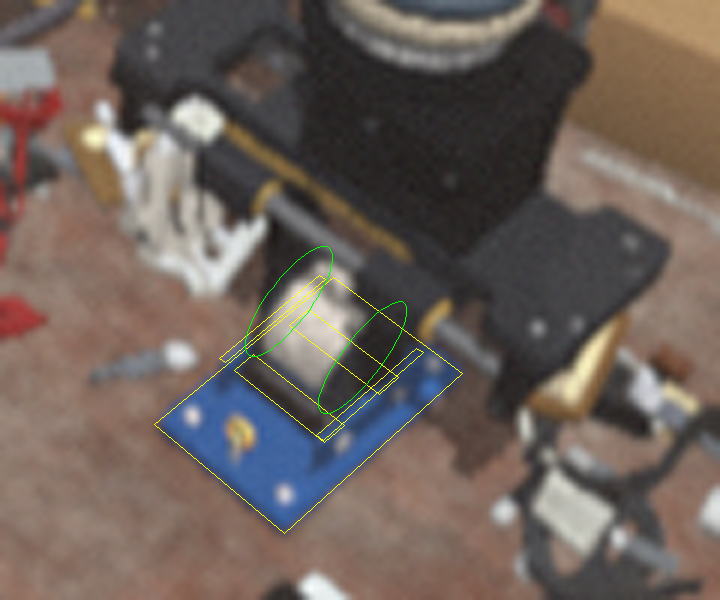

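The reel is between the cheeks with even gaps on both sides. Next, fine lowering until contact.

```bash
for i in 1; do python3 -m jog '[0,0,0,0,0,-0.0015,0,0,0,0,0,0,0,0]'; done; python3 err.py; python3 -m jog '[0,0,0,0,0,-0.001,0,0,0,0,0,0,0,0]'; python3 err.py
```

```text
clock: 10.35
tool_pos: [0.4547, -0.3936, 0.0453]
tool_rot: [0.085, 0.996, -0.0, 0.0]
contact_force: [-0.9, -0.5, -1.9]
width: 0.4
[ 0.4547 -0.3936  0.0453] turn [0.02 0.02 0.  ] d [0.0008 0.0001 0.0297] [-0.9 -0.5 -1.9] 10.35
clock: 10.55
tool_pos: [0.4548, -0.3936, 0.0443]
tool_rot: [0.085, 0.996, -0.0, 0.0]
contact_force: [0.7, 0.3, -1.1]
width: 0.401
[ 0.4548 -0.3936  0.0443] turn [ 0.03  0.04 -0.  ] d [0.0007 0.0001 0.0307] [ 0.7  0.3 -1.1] 10.55
```

```bash
python3 -m jog '[0,0,0,0,0,-0.001,0,0,0,0,0,0,0,0]'; python3 err.py
```

```text
clock: 10.75
tool_pos: [0.4551, -0.3938, 0.044]
tool_rot: [0.085, 0.996, -0.0, 0.001]
contact_force: [-0.8, 0.8, -1.0]
width: 0.403
[ 0.4551 -0.3938  0.044 ] turn [0.03 0.07 0.  ] d [0.0004 0.0003 0.031 ] [-0.8  0.8 -1. ] 10.75
```

```bash
python3 -m jog '[0,0,0,0,0,-0.0012,0,0,0,0,0,0,0,0]'; python3 err.py
```

```text
clock: 10.95
tool_pos: [0.4551, -0.3939, 0.044]
tool_rot: [0.085, 0.996, 0.0, 0.001]
contact_force: [-0.4, 0.0, -1.2]
width: 0.404
[ 0.4551 -0.3939  0.044 ] turn [-0.01  0.1   0.02] d [0.0004 0.0004 0.031 ] [-0.4  0.  -1.2] 10.95
```

```bash
python3 -m jog '[0,0,0,0,0,-0.0012,0]'; python3 err.py; python3 -m jog '[0,0,0,0,0,0,0]'; python3 err.py
```

```text
clock: 11.05
tool_pos: [0.455, -0.3939, 0.0436]
tool_rot: [0.085, 0.996, 0.0, 0.001]
contact_force: [-2.4, 2.3, 11.9]
width: 0.403
[ 0.455  -0.3939  0.0436] turn [-0.03  0.11  0.03] d [0.0005 0.0004 0.0314] [-2.4  2.3 11.9] 11.05
clock: 11.15
tool_pos: [0.455, -0.394, 0.0439]
tool_rot: [0.085, 0.996, 0.0, 0.001]
contact_force: [-1.1, 0.8, -1.0]
width: 0.402
[ 0.455  -0.394   0.0439] turn [-0.03  0.13  0.04] d [0.0005 0.0005 0.0311] [-1.1  0.8 -1. ] 11.15
```

Contact shows at TCP z 0.0439, the height predicted for the seat (0.044), with a firm reaction to a 1 mm push. Now an easy release.

```bash
python3 -m jog '[0,0,0,0,0,0,0,0,0,0,0,0,0,0]' 4; python3 -m jog '[0,0,0,0,0,0,0.45,0,0,0,0,0,0,0.5,0,0,0,0,0,0,0.6,0,0,0,0,0,0,0.75,0,0,0,0,0,0,0.75]'; python3 err.py; python3 chk.py c6 n
```

```text
clock: 11.35
tool_pos: [0.455, -0.394, 0.0438]
tool_rot: [0.085, 0.996, 0.0, 0.001]
contact_force: [-1.4, 0.2, 1.0]
width: 0.402
clock: 11.85
tool_pos: [0.4558, -0.3947, 0.0434]
tool_rot: [0.085, 0.996, -0.001, 0.002]
contact_force: [-0.2, 0.3, -0.5]
width: 0.683
[ 0.4558 -0.3947  0.0434] turn [0.08 0.19 0.03] d [-0.0003  0.0012  0.0316] [-0.2  0.3 -0.5] 11.85
[ 0.45576044 -0.39469021  0.0434399 ]
```

View pics/c6_wrist.png

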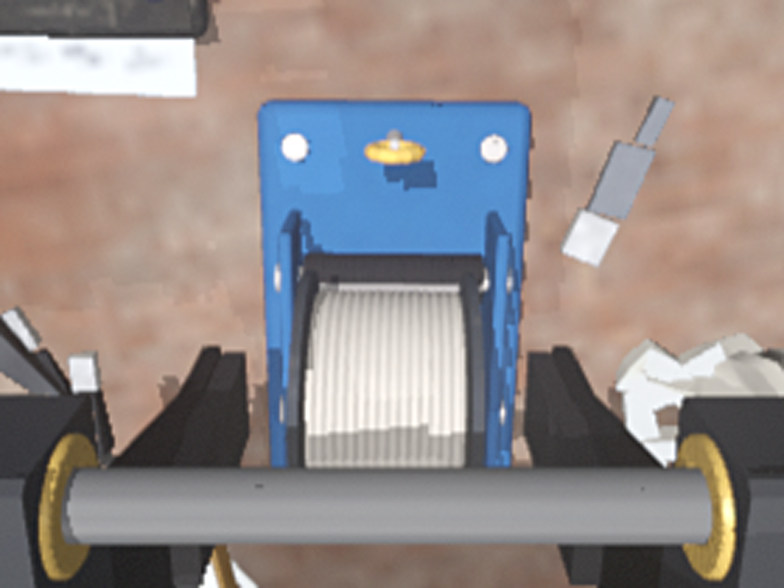

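View pics/c6_scene.png

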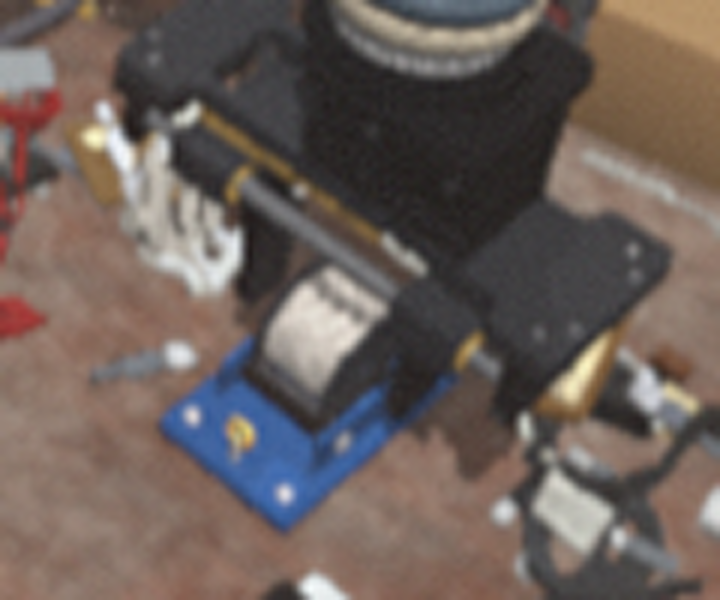

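The reel rests between the cheeks and the fingers are clear of it. Retreating upward, then a final look.

```bash
python3 -m jog '[0,0,0,0,0,0.01,0.8,0,0,0,0,0,0.02,0.8,0,0,0,0,0,0.03,0.8,0,0,0,0,0,0.04,0.8,0,0,0,0,0,0.04,0.8,0,0,0,0,0.02,0.02,0.8,0,0,0,0,0.04,0,0.8,0,0,0,0,0.04,0,0.8]'; python3 -m jog '[0,0,0,0,0.04,0,0.8,0,0,0,0,0.03,0,0.8,0,0,0,0,0,0,0.8,0,0,0,0,0,0,0.8,0,0,0,0,0,0,0.8]';  python3 -c "
from h import *
import cv2
a=robot.get_image('wrist')[:,:,::-1];cv2.imwrite('pics/f_w.png',a)
a=robot.get_image('scene')[:,:,::-1];cv2.imwrite('pics/f_s.png',cv2.resize(a[180:340,250:420],None,fx=3.7,fy=3.7,interpolation=cv2.INTER_CUBIC))"
```

```text
clock: 12.75
tool_pos: [0.453, -0.2988, 0.2151]
tool_rot: [0.091, 0.996, -0.003, 0.004]
contact_force: [1.3, 0.4, -0.1]
width: 0.8
clock: 13.25
tool_pos: [0.4534, -0.222, 0.2195]
tool_rot: [0.088, 0.996, -0.002, 0.007]
contact_force: [0.4, -0.4, 0.2]
width: 0.796
```

View pics/f_w.png

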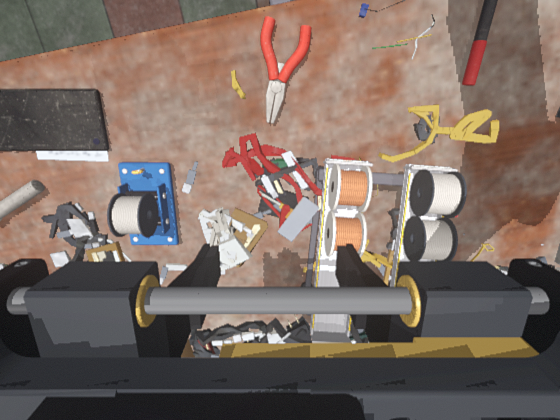

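View pics/f_s.png

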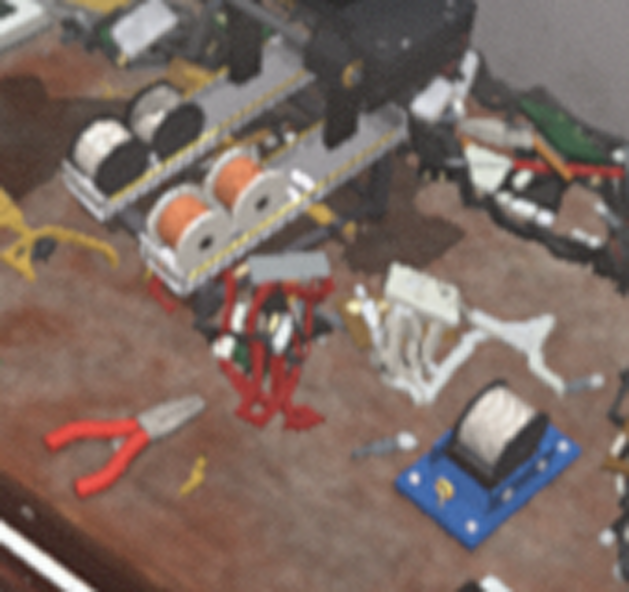

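The reel sits level in the dispenser (wrist view around (135,215)). Two solder reels wait at the stop and the copper reels are unmoved. Handing in.

```bash
python3 -c "
from plant import robot
print(robot.sign_off())"
```

```text
the job is handed in; nothing more can be done
None
```

The front solder reel is on the dispenser's two rollers, between the cheeks, and the job is handed in at about 13.4 s of the 42 s allowed. I gripped it by the flanges and lifted it out, then lowered it in roughly 1 mm steps. I let go only once the rollers carried it.

- **Seat:** contact came at TCP height 0.0439 m, against about 0.044 m expected. The last 1 mm step pushed about 12 N onto the rollers before release.
- **Final pictures:** the reel sits level between the cheeks. The other two solder reels have rolled down to the stop, and the copper reels look unmoved.
- **Not checked at the end:** I did not look separately at the parts tray, circuit board or tweezers. The arm never went near them at low height.
- **Disagreements:** one alignment picture over the dispenser was taken while the arm was still moving and disagreed by several mm. I discarded it and measured again at rest. The three cameras differed by about 1 to 3 mm, and the dispenser base fitted as about 11 mm thick, not the 6 mm I first assumed.

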